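# Feed a used-up glue stick into the pedal waste box

### The arm

A 7-joint arm with a two-finger parallel gripper is mounted at the origin on a cart in front of the work surface, level with it; the furniture and walls round the work are solid. World frame = base frame: x ahead of the robot, y to its left, z up, the work surface at z = 0. Lengths are in mm, angles in degrees, forces in N, time in s.
With the tool pointing down it reaches from about 425 to 950 mm from the base axis. Payload 4.7 kg.
Tool frame: the origin (TCP) lies between the finger pads; the fingertips stand 14 mm ahead of it and the grasp point (between the pads) lies 5 mm behind it; x points along the fingers, y is the direction in which the jaws open and shut, and the axes are right-handed (so a half turn about x gives the same grasp; the last joint's range is limited). The gripper opens to 87 mm and grips with 3 to 60 N. Pads are 19 mm wide; open, the fingers measure 117 mm over their backs; the gripper's body (75 mm by 190 mm) begins 51 mm behind the grasp point.
Start: joints at [67.959, 26.849, -2.785, 87.806, 1.381, 65.374, -4.715], TCP at [235.176, -632.724, 236.573] pointing down, gripper open.
Joint ranges: [-148.3, 148.3], [-19.14, 114.17], [-79.39, 73.82], [5.75, 140.21], [-59.74, 239.74], [12.07, 113.84], [-152.46, 152.46]. Speed limits (degrees/s): [147.25, 147.25, 180, 180, 180, 180, 180].

### API

Orientations are given as [roll, pitch, yaw] about the fixed x, y, z axes, in that order (R = Rz(yaw) Ry(pitch) Rx(roll)).
In Python, from plant import * gives the robot as it stands.
- The arm moves only by the shell command python3 -m jog 'ROWS' [FORCE]. ROWS is JSON, a list that holds one entry, the list of rows, each a list of 5 numbers: the shift along the tool's x, y, z in units of 25 mm (1.0 is 25 mm), then the turn about the tool's x in units of 6 degrees (1.0 is 6 degrees), then the finger opening in mm, from 0 to 87. In form: [[[dx, dy, dz, spin, fingers], ...]]. A call has 1 to 20 rows; each row is the pose to reach, as a shift and turn from the pose commanded when the call began, along the tool's axes at that moment; what a row does not reach only later rows make up. A row lasts 1/12 s, in which the tool goes at most 41.7 mm and 7.16 degrees, less where a joint would pass 70% of its speed; a pose out of reach is approached as far as the arm can. A call with a gripper value outside its range is refused whole. The fingers move at their own pace and stop on an object; FORCE is the grip in N (left out, the last holds). Time passes only in rows, so rows that repeat a pose let the fingers close. It gives the time, the measured TCP pose, the force and the opening at its end, in the units of the state.
- get_state(): the state, without advancing time (a new reading comes with each control period).
- read_camera(name): name is "side" or "top" or "wrist"; returns the picture (384x512x3 uint8, red, green, blue); there is no depth.
- camera_model(name): a dict with "mtx" (3x3 intrinsics, pixels), "rvec" (rotation vector, rad) and "tvec" (3), from world to camera coordinates, as OpenCV has them. Camera axes: x right, y down, z forward; pixel columns grow to the right and rows downward; lengths in mm; the calibration is good to about 2 mm. A picture is of the moment at which its call begins: read the wrist's pose just before it. camera_model takes no time and is no camera call; for the wrist camera it gives the pose at the moment of the call.
- job_done(): hands the job in, once; it reports no verdict.
The state is a dict: "t": time; "qpos": joint angles; "joint_vel": joint speeds; "joint_efforts": joint torques, N m; "tcp_pos": TCP position; "tcp_rot": TCP orientation; "force": force on the tool from outside, world axes, zero at the start; "torque": the same for the moment, N m; "grip_width": finger opening in mm.
Only numpy, scipy, OpenCV 4.12 (cv2) and the standard library are available. Lean on these libraries where they do the work, as an engineer would, in place of code of your own. Each camera call takes 0.05 s, during which the arm holds its last target.

### The job

The glue stick lying on the desk is used up: lay it on the sloping feed tray of the pedal waste box so that it rolls down against the shut lid, then let go of it. Press the pedal right down so that the lid rises and the stick rolls into the box, then ease the pedal slowly back up so that the lid comes down gently, without slamming, and is fully shut. Leave the other things on the desk where they are.

Things in the scene. Friction and masses are not known exactly. Their poses are not given: they have to be found in the camera images.
- waste_box: Grey desktop waste box, fixed to the desk. Origin on the desk under the centre of its bin part; x to its back, y to its left, z up. Bin: x and y within 55 and 70 mm, walls 4, inner floor z = 6, shut lid's top z = 98 mm. In front a feed tray (x -140 to -56 mm, 132 wide between 14 mm cheeks) slopes down to the lid: z = 84 mm at its open front edge, 62 at the lid.
- tray_mid (a point): Point on the sloping surface of the feed tray, in the middle of its width, 47 mm in front of the shut lid's front lip and 35 mm behind the tray's open front edge. Axes as the waste box. A cylinder laid here across the tray (along the box's y) rolls down until it rests against the lip.
- box_inside (a point): Centre of the inner floor of the bin part.
- lid (a joint): Angle of the lid, hinged on the box's back rim: 0 = shut, grows as it opens, 0.86 rad when the pedal is fully down. Linked rigidly to the pedal: lid angle = 3.6 x pedal angle. Let go, it slams; coming down slower than 2 rad/s (that is, the pedal's tread rising slower than about 80 mm/s) is gentle.
- pedal: Pedal lever sticking out in front of the waste box below the tray: two steel bars to a tread plate 50 (x) x 70 (y) x 9 mm with a ribbed rubber top, at box x -235 to -185 mm. Origin on its hinge axis, 22 mm above the desk, 145 mm behind the tread's centre. Turns 0.24 rad from up (at rest) to fully down. A spring pushes it up: about 3 N at the tread starts it, 6 N holds it fully down.
- pedal_top (a point): Centre of the tread's upper face, the place to press: about 58 mm above the desk at rest, 35 mm lower when the pedal is fully down (it then also lies about 4 mm further forward).
- lid_lip (a point): Middle of the lower edge of the lip that hangs from the lid's front edge, against which the stick rests before the pedal is pressed.
- glue_stick: Glue stick, a cylinder 26 mm across and 90 mm long with a green cap, lying on the desk. Origin at the centre of its bottom end; its z axis runs along its length towards the cap. Weighs under 0.1 kg.
- stick_mid (a point): Middle of the glue stick, on its axis (13 mm above what it lies on); z axis along its length.
- lighter: Pocket lighter, 11 x 78 x 24 mm, bystander.
- eraser: Worn eraser, 18 x 42 x 11 mm, bystander.
- stapler: Stapler, 30 x 136 x 49 mm, bystander near the front edge.
- spring_clamp: Spring clamp, 48 x 105 x 17 mm, bystander near the front edge.
- tape_roll: Roll of adhesive tape lying flat, 80 mm across, 12 mm high, bystander.

How it is judged (in metres and radians):
On the way, in this order (a step that is already met when the one before it is completed fails the run):
1. the glue stick lies on the tray against the shut lid, let go (x of stick_mid in the frame of waste_box between -0.088 and -0.058 m and y of stick_mid in the frame of waste_box between -0.066 and 0.066 m and z of stick_mid in the frame of waste_box between 0.06 and 0.1 m and value of joint lid below 0.04 rad and contact force between the fingers and glue_stick below 0.1 N), for 0.2 s.
2. the robot presses the pedal, the lid is well up (over 0.6 rad) and the stick is in the box (x of stick_mid in the frame of waste_box between -0.05 and 0.05 m and y of stick_mid in the frame of waste_box between -0.066 and 0.066 m and z of stick_mid in the frame of waste_box below 0.056 m and value of joint lid above 0.6 rad and contact force between any of the fingers, the arm and pedal above 0.3 N), for 0.2 s.
At the end, for the whole second after the job is handed in: The glue stick lies at rest inside the bin part of the waste box, the lid is fully shut (within 0.04 rad) and the pedal is up (x of stick_mid in the frame of waste_box between -0.05 and 0.05 m and y of stick_mid in the frame of waste_box between -0.066 and 0.066 m and z of stick_mid in the frame of waste_box below 0.056 m and value of joint lid below 0.04 rad and linear speed of glue_stick below 0.03 m/s); the robot touches nothing.
It fails at once if the lid slams (comes down faster than 2 rad/s) (velocity of joint lid below -2 rad/s).
It fails at once if another thing on the desk is moved more than 30 mm (distance of any of lighter, eraser, stapler, spring_clamp, tape_roll from where it was at the start of the episode above 0.03 m).
It also fails if it takes over 53 s, if anything falls off the work surface, if the arm or the gripper's body presses on something with over 40 N, if the wrist force passes 120 N, or if a joint passes its speed limit or range.

## Working session

There is one attempt and no reset: what is moved stays moved. The work goes in short steps, Python scripts to look and compute and a shell command to move; the robot and the scene stay as the last step left them, time stands still between calls to the robot, and variables do not carry over. Pictures are saved under pics/ and viewed, and the job is handed in when it is done.

```bash
mkdir -p pics; ls; python3 - <<'E'
from plant import *
import cv2
s=get_state();print(s)
for n in ["side","top","wrist"]:
    m=camera_model(n);print(n,m)
    im=read_camera(n);cv2.imwrite(f"pics/{n}0.png",im[:,:,::-1])
E
```

```text
pics
{'t': 0.0, 'qpos': array([67.95706812, 26.89749173, -2.78364253, 87.87391114,  1.38013851,
       65.37426493, -4.71592146]), 'joint_vel': array([ 0.01998978,  0.05513706, -0.09159653, -0.12416516, -0.04315464,
        0.01817749, -0.07355942]), 'joint_efforts': array([ 2.40663048e-04, -5.07972229e+01, -8.04995536e-02, -2.36158794e+01,
       -6.13835477e-02,  3.78810510e-02,  1.62969395e-04]), 'tcp_pos': array([ 234.95151395, -632.17968222,  235.49579381]), 'tcp_rot': array([-88.06881691,  89.88785623, 112.31873289]), 'force': array([-0.25405214, -0.49355584, -0.6013431 ]), 'torque': array([-0.0094922 , -0.01341812,  0.00029973]), 'grip_width': 86.74564535460111}
side {'mtx': array([[454.93683715,   0.        , 262.17150176],
       [  0.        , 454.93683715, 187.36294858],
       [  0.        ,   0.        ,   1.        ]]), 'rvec': array([ 0.32628469, -2.65718746,  1.45505889]), 'tvec': array([ 481.00504672,  184.99349837, 1004.82825398])}
top {'mtx': array([[437.89485293,   0.        , 249.69135317],
       [  0.        , 437.89485293, 191.23082625],
       [  0.        ,   0.        ,   1.        ]]), 'rvec': array([ 2.17384217, -2.11407756,  0.16767475]), 'tvec': array([-104.59767641,  550.16648416,  957.33421217])}
wrist {'mtx': array([[313.65864053,   0.        , 249.66956509],
       [  0.        , 313.65864053, 192.53180766],
       [  0.        ,   0.        ,   1.        ]]), 'rvec': array([-2.36458642,  1.64397078,  0.25578941]), 'tvec': array([-674.21668541,  -37.34516862,  391.76280519])}
```

View pics/side0.png

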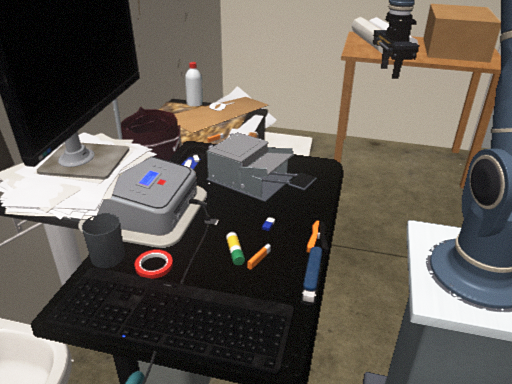

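View pics/top0.png

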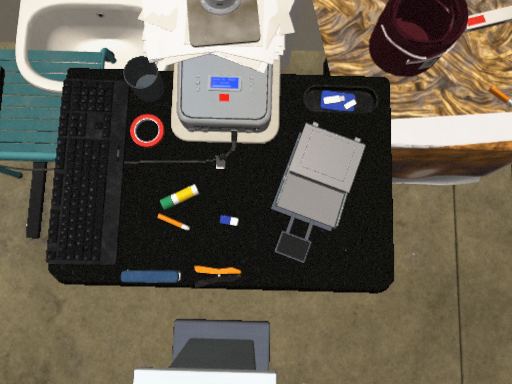

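View pics/wrist0.png

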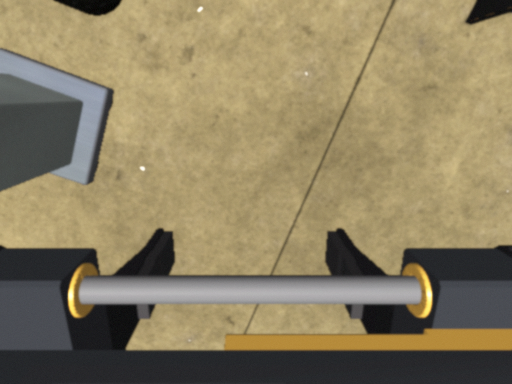

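The top view shows the stick at about (179,196) with its green cap to the lower left. The waste box is at about (320,175) and its pedal tread at about (294,247). Next I turn these into positions.

```bash
cat > h.py <<'E'
import numpy as np,cv2
def ray(m,px):
    R=cv2.Rodrigues(np.array(m['rvec'],float))[0];t=np.array(m['tvec'],float).ravel()
    d=R.T@np.linalg.inv(m['mtx'])@np.array([px[0],px[1],1.]);return -R.T@t,d
def onz(m,px,z):
    c,d=ray(m,px);return c+d*(z-c[2])/d[2]
def tri(obs):
    A=np.zeros((3,3));b=np.zeros(3)
    for m,px in obs:
        c,d=ray(m,px);d=d/np.linalg.norm(d);P=np.eye(3)-np.outer(d,d);A+=P;b+=P@c
    return np.linalg.solve(A,b)
def proj(m,p): return cv2.projectPoints(np.array(p,float).reshape(-1,3),np.array(m['rvec'],float),np.array(m['tvec'],float),np.array(m['mtx']),None)[0].reshape(-1,2)
def stick(im,roi):
    hsv=cv2.cvtColor(im,cv2.COLOR_RGB2HSV);x0,y0,x1,y1=roi
    mk=np.zeros(im.shape[:2],np.uint8);
    a=cv2.inRange(hsv,(20,90,60),(90,255,255));mk[y0:y1,x0:x1]=a[y0:y1,x0:x1]
    return mk
E
python3 - <<'E'
from plant import *
from h import *
mt=camera_model("top");ms=camera_model("side")
t=cv2.imread("pics/top0.png");s=cv2.imread("pics/side0.png")
for n,im,m,roi in(("top",t,mt,(150,175,210,215)),("side",s,ms,(215,225,250,275))):
    mk=stick(im[:,:,::-1].copy(),roi)
    # include white between: convex hull
    p=cv2.findNonZero(mk);h=cv2.convexHull(p);r=cv2.minAreaRect(h);print(n,r,len(p))
    b=cv2.boxPoints(r)
    for q in b:print(q,onz(m,q,13).round(1))
    print('c',onz(m,r[0],13).round(1))
cv2.imwrite("pics/topc.png",cv2.resize(t[110:275,255:375],None,fx=4.5,fy=3.6*1,interpolation=cv2.INTER_CUBIC) if 0 else cv2.resize(t[115:265,260:380],None,fx=4,fy=4,interpolation=cv2.INTER_CUBIC))
cv2.imwrite("pics/sidec.png",cv2.resize(s[125:205,195:325],None,fx=6,fy=6,interpolation=cv2.INTER_CUBIC))
cv2.imwrite("pics/topst.png",cv2.resize(t[175:240,150:250],None,fx=7,fy=7,interpolation=cv2.INTER_CUBIC))
E
```

```text
top ((176.39398193359375, 197.59771728515625), (11.626998901367188, 34.33384323120117), 65.77225494384766) 328
[158.35344 199.34096] [532.1 123.9  13. ]
[189.66322 185.25157] [567.6  52.3  13. ]
[194.43452 195.85448] [542.7  39.9  13. ]
[163.12474 209.94386] [507.5 111.3  13. ]
c [537.4  81.9  13. ]
side ((235.1648712158203, 249.91079711914062), (30.364368438720703, 12.131043434143066), 72.89727020263672) 288
[224.90271 237.18376] [573.8  45.5  13. ]
[236.49731 233.6162 ] [551.2  25.7  13. ]
[245.42703 262.63782] [504.3 118.   13. ]
[233.83243 266.20538] [525.6 135.3  13. ]
c [537.8  83.   13. ]
```

View pics/topc.png

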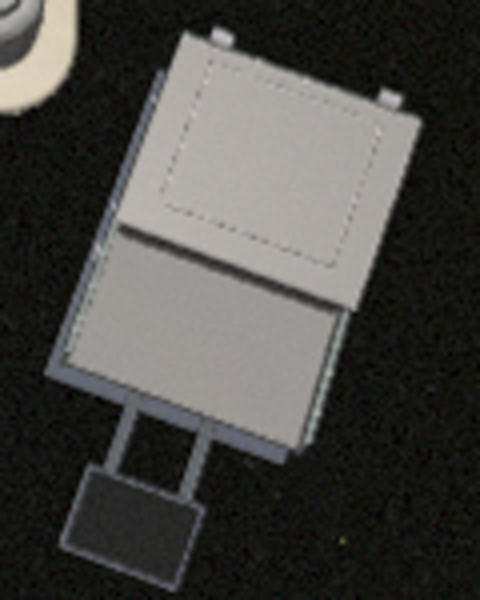

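View pics/sidec.png

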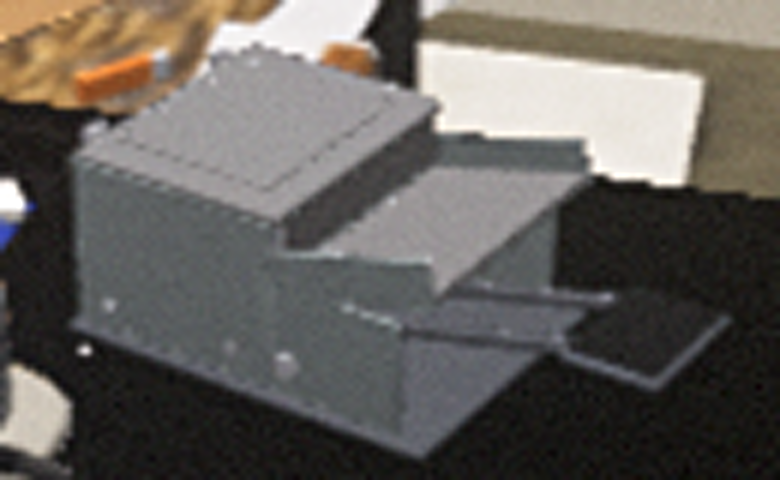

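View pics/topst.png

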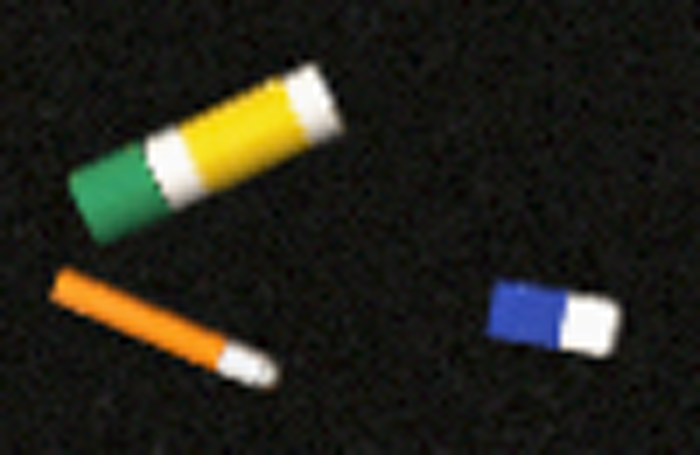

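```bash
python3 - <<'E'
from plant import *
from h import *
mt=camera_model("top");ms=camera_model("side")
c=lambda x,y:(260+x/4-.375,115+y/4-.375)
d=lambda x,y:(195+x/6-.42,125+y/6-.42)
lid=[onz(mt,c(*p),98) for p in((185,33),(421,120),(356,309),(117,222))]
print(np.round(lid,1),np.mean(lid,0))
# side view lid corners: back-left(75,155) front-left(277,220) front-right(438,102) back-right(255,45)
l2=[onz(ms,d(*p),98) for p in((255,45),(438,102),(277,220),(75,155))];print(np.round(l2,1))
ped=[onz(mt,c(*p),58) for p in((95,465),(205,509),(178,590),(62,546))];print(np.round(ped,1),np.mean(ped,0))
p2=[onz(ms,d(*p),58) for p in((622,290),(730,318),(658,388),(556,346))];print(np.round(p2,1),np.mean(p2,0))
trayf=[onz(mt,c(*p),84) for p in((66,362),(303,447))];print('tray front',np.round(trayf,1))
L=np.array(lid);ax=((L[0]+L[1])-(L[2]+L[3]))[:2];ay=((L[0]+L[3])-(L[1]+L[2]))[:2]
print('yaw',np.degrees(np.arctan2(ax[1],ax[0])),np.degrees(np.arctan2(-ay[0],ay[1])),np.linalg.norm(ax)/2,np.linalg.norm(ay)/2)
e=lambda x,y:(150+x/7-.43,175+y/7-.43)
a=onz(mt,e(328,97),13);b=onz(mt,e(84,209),13);print('bottom',a,'cap',b,np.linalg.norm(a-b),(a+b)/2)
E
```

```text
[[ 700.5 -209.    98. ]
 [ 654.8 -338.8   98. ]
 [ 549.  -302.4   98. ]
 [ 593.1 -172.9   98. ]] [ 624.33734336 -255.75873522   98.        ]
[[ 652.1 -333.2   98. ]
 [ 551.4 -297.4   98. ]
 [ 594.4 -167.5   98. ]
 [ 699.5 -201.    98. ]]
[[ 463.7 -166.3   58. ]
 [ 441.1 -227.4   58. ]
 [ 396.6 -212.9   58. ]
 [ 418.7 -148.8   58. ]] [ 430.03789868 -188.82860233   58.        ]
[[ 446.4 -215.1   58. ]
 [ 395.9 -203.8   58. ]
 [ 418.  -138.6   58. ]
 [ 466.4 -160.4   58. ]] [ 431.65645852 -179.46284863   58.        ]
tray front [[ 517.5 -147.5   84. ]
 [ 474.9 -276.4   84. ]]
yaw -18.763999962839424 -19.089029276080737 112.63911819857978 137.22557672120809
bottom [560.46389411  36.06226239  13.        ] cap [520.33179788 115.67760733  13.        ] 89.1582205839184 [540.39784599  75.86993486  13.        ]
```

```bash
cat >> h.py <<'E'
from scipy.spatial.transform import Rotation as Ro
def axes(s): return Ro.from_euler('xyz',s['tcp_rot'],degrees=True).as_matrix()
def plan(s,target,jaw):
    """target TCP mm, jaw angle deg (mod180) -> shift units, spin units, tool-axis tilt"""
    R=axes(s);d=R.T@(np.array(target)-s['tcp_pos'])/25
    a=np.degrees(np.arctan2(R[1,1],R[0,1]));
    w=[(jaw-a+90)%180-90];w.append(w[0]-180*np.sign(w[0]))
    # tool x down: positive spin about x = negative yaw
    print('tcp',s['tcp_pos'].round(1),'toolx',R[:,0].round(3),'jaw',round(a,1),'shift',d.round(3),'yaw changes',np.round(w,1),'spin units',np.round(-np.array(w)/6,2))
    return d
E
python3 - <<'E'
from plant import *
from h import *
s=get_state();plan(s,[540,76,150],26.8)
E
```

```text
tcp [ 235.  -632.3  235.7] toolx [-0.001  0.001 -1.   ] jaw -69.6 shift [  3.461 -22.304 -21.306] yaw changes [-83.6  96.4] spin units [ 13.93 -16.07]
```

```bash
python3 -m jog '[[[0,-0.4,-0.4,-0.3,50],[0,-1.2,-1.1,-0.9,50],[0,-2.2,-2.1,-1.6,50],[0,-3.3,-3.15,-2.4,50],[0,-4.4,-4.2,-3.2,50],[0,-5.5,-5.25,-4,50],[0,-6.6,-6.3,-4.8,50],[0,-7.7,-7.35,-5.6,50],[0,-8.8,-8.4,-6.4,50],[0,-9.9,-9.45,-7.2,50],[0,-11,-10.5,-8,50],[0,-12.1,-11.55,-8.8,50],[0,-13.2,-12.6,-9.6,50],[0,-14.3,-13.65,-10.4,50],[0,-15.4,-14.7,-11.2,50],[0,-16.5,-15.75,-12,50],[0,-17.6,-16.8,-12.8,50],[0,-18.5,-17.7,-13.5,50],[0,-19.2,-18.3,-14,50],[0,-19.5,-18.6,-14.2,50]]]' 15
python3 - <<'E'
from plant import *
from h import *
s=get_state();plan(s,[540,76,120],26.8);print(s['qpos'].round(0))
E
```

```text
t: 1.82
tcp_pos: [501.8, -9.9, 236.7]
tcp_rot: [146.0, 89.9, 72.0]
force: [-0.1, 0.6, 0.6]
grip_width: 49.6
tcp [501.8  -9.9 236.7] toolx [ 0.001  0.002 -1.   ] jaw 16.0 shift [ 4.674  2.41  -2.874] yaw changes [  10.8 -169.2] spin units [-1.8 28.2]
[ 29.  14. -38. 109.  10.  60.   3.]
```

```bash
python3 -m jog '[[[0.5,0.3,-0.4,-0.3,50],[1.5,0.9,-1.1,-0.8,50],[2.7,1.5,-1.8,-1.3,50],[3.8,2.1,-2.5,-1.7,50],[4.4,2.4,-2.87,-1.8,50],[4.6,2.41,-2.87,-1.8,50],[4.6,2.41,-2.87,-1.8,50]]]' 15
python3 - <<'E'
from plant import *
from h import *
s=get_state();mw=camera_model("wrist");im=read_camera("wrist");cv2.imwrite("pics/w1.png",im[:,:,::-1])
plan(s,[540,76,20],26.8)
print(proj(mw,[[560.5,36,13],[520.3,115.7,13],[540.4,75.9,13]]))
E
```

```text
t: 2.4
tcp_pos: [538.6, 70.4, 119.3]
tcp_rot: [-102.0, 89.7, -165.7]
force: [-0.1, -0.7, 0.6]
grip_width: 49.9
tcp [538.6  70.4 119.3] toolx [-0.005 -0.001 -1.   ] jaw 26.4 shift [ 3.971  0.169 -0.173] yaw changes [   0.4 -179.6] spin units [-0.07 29.93]
[[256.28368811 238.9621102 ]
 [256.16624171 138.35064626]
 [256.25437536 191.13914083]]
```

View pics/w1.png

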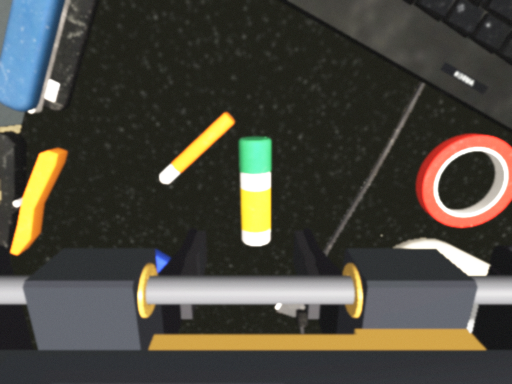

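The stick is upright in the wrist view at column 256, rows 138–245, where I predicted it. I'll descend.

```bash
python3 -m jog '[[[0.6,0,0,0,50],[1.6,0,0,0,50],[2.6,0,0,0,50],[3.4,0,0,0,50],[3.8,0,0,0,50],[3.8,0,0,0,50]]]' 15
python3 - <<'E'
from plant import *
from h import *
s=get_state();plan(s,[540.4,76,20],26.8)
E
```

```text
t: 2.95
tcp_pos: [539.2, 69.5, 25.7]
tcp_rot: [-78.3, 89.8, -142.0]
force: [-0.2, -0.5, -0.5]
grip_width: 50.1
tcp [539.2  69.5  25.7] toolx [-0.002 -0.002 -1.   ] jaw 26.3 shift [ 0.227  0.158 -0.212] yaw changes [   0.5 -179.5] spin units [-0.09 29.91]
```

```bash
python3 -m jog '[[[0.1,0.16,-0.2,-0.1,50],[0.2,0.16,-0.2,-0.1,50],[0.2,0.16,-0.2,-0.1,20],[0.2,0.16,-0.2,-0.1,20],[0.2,0.16,-0.2,-0.1,20],[0.2,0.16,-0.2,-0.1,20],[0.2,0.16,-0.2,-0.1,20],[0.2,0.16,-0.2,-0.1,20],[0.2,0.16,-0.2,-0.1,20],[0.2,0.16,-0.2,-0.1,20]]]' 15
python3 -m jog '[[[-0.5,0,0,0,20],[-1.5,0,0,0,20],[-2.7,0,0,0,20],[-4,0,0,0,20],[-5,0,0,0,20],[-5.6,0,0,0,20],[-5.8,0,0,0,20],[-5.8,0,0,0,20]]]'
python3 - <<'E'
from plant import *
from h import *
s=get_state();im=read_camera("wrist");cv2.imwrite("pics/w2.png",im[:,:,::-1])
b=np.radians(-18.9);o=np.array([626.5,-254]);t=o+-104*np.array([np.cos(b),np.sin(b)])
print(t);plan(s,[t[0],t[1],160],-18.9);print(s['qpos'].round(0))
E
```

```text
t: 3.78
tcp_pos: [541.5, 77.7, 21.8]
tcp_rot: [33.4, 90.0, -29.6]
force: [0.4, -0.6, 2.1]
grip_width: 24.3
t: 4.45
tcp_pos: [542.0, 78.0, 168.2]
tcp_rot: [63.5, 89.8, 0.5]
force: [0.4, -0.3, -1.1]
grip_width: 24.6
[ 528.10712268 -220.31258851]
tcp [542.   78.  168.2] toolx [ 0.003  0.    -1.   ] jaw 27.0 shift [ 0.326 -5.908 10.38 ] yaw changes [-45.9 134.1] spin units [  7.65 -22.35]
[ 18.  24. -39. 108.  18.  54.  -3.]
```

View pics/w2.png

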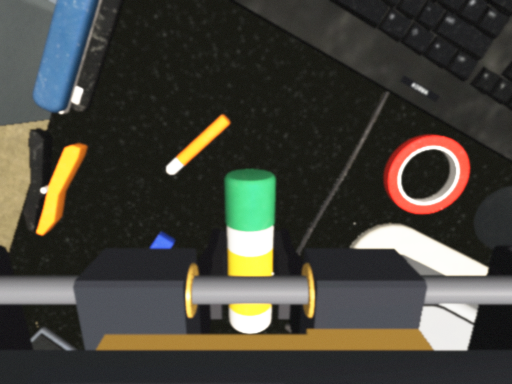

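The stick is held square between the fingers, so I carry it to the tray.

```bash
python3 -m jog '[[[0,-0.3,0.5,0.4,20],[0,-0.9,1.5,1.1,20],[0,-1.6,2.8,2,20],[0,-2.4,4.1,3,20],[0,-3.1,5.4,4,20],[0,-3.9,6.7,5,20],[0,-4.6,8,6,20],[0,-5.2,9.1,6.8,20],[0,-5.6,9.9,7.4,20],[0,-5.8,10.25,7.65,20],[0,-5.9,10.38,7.65,20],[0,-5.9,10.38,7.65,20]]]'
python3 - <<'E'
from plant import *
from h import *
s=get_state();plan(s,[528.1,-220.3,100],-18.9)
for n in("side","wrist","top"):
    im=read_camera(n);
    if n=="side":im=cv2.resize(im[90:230,180:340],None,fx=4,fy=4)
    cv2.imwrite(f"pics/{n}3.png",im[:,:,::-1])
E
```

```text
t: 5.5
tcp_pos: [527.3, -219.9, 165.9]
tcp_rot: [-116.2, 89.9, 134.9]
force: [-0.4, 0.7, -0.5]
grip_width: 24.4
tcp [ 527.3 -219.9  165.9] toolx [-0.001  0.001 -1.   ] jaw -18.9 shift [2.636 0.039 0.007] yaw changes [ -0. 180.] spin units [ 1.000e-02 -2.999e+01]
```

View pics/side3.png

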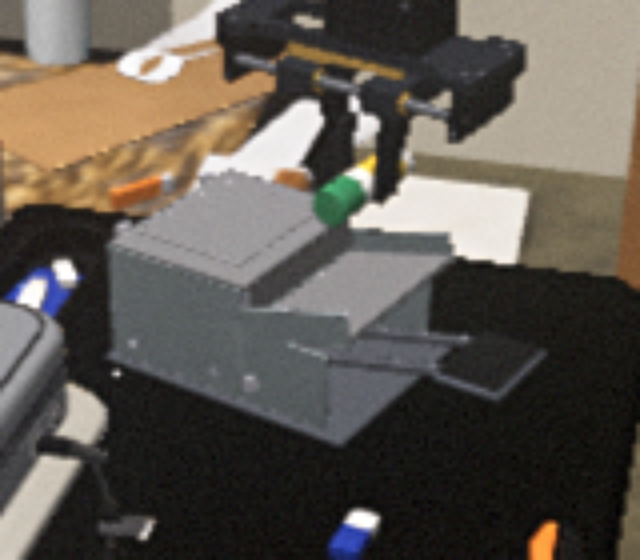

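View pics/wrist3.png

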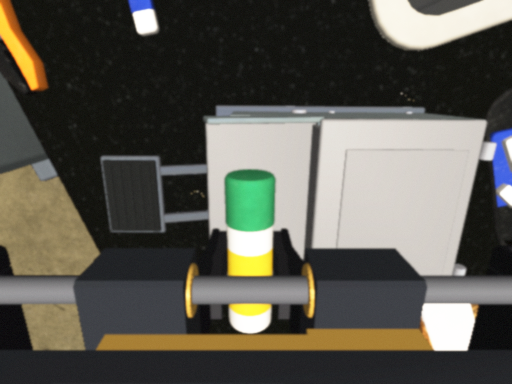

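```bash
python3 -m jog '[[[0.4,0.03,0,0,20],[1,0.03,0,0,20],[1.6,0.03,0,0,20],[2.1,0.03,0,0,20],[2.4,0.03,0,0,20],[2.5,0.03,0,0,20],[2.5,0.03,0,0,20]]]'
python3 - <<'E'
from plant import *
from h import *
s=get_state();plan(s,[528.1,-220.3,99.5],-18.9)
im=read_camera("side");im=cv2.resize(im[90:230,180:340],None,fx=4,fy=4)
cv2.imwrite(f"pics/side4.png",im[:,:,::-1])
E
```

```text
t: 6.23
tcp_pos: [528.2, -220.1, 103.3]
tcp_rot: [-103.5, 89.9, 147.6]
force: [0.5, -0.6, -0.1]
grip_width: 24.1
tcp [ 528.2 -220.1  103.3] toolx [-0.001  0.001 -1.   ] jaw -18.9 shift [0.152 0.    0.009] yaw changes [ -0. 180.] spin units [  0. -30.]
```

View pics/side4.png

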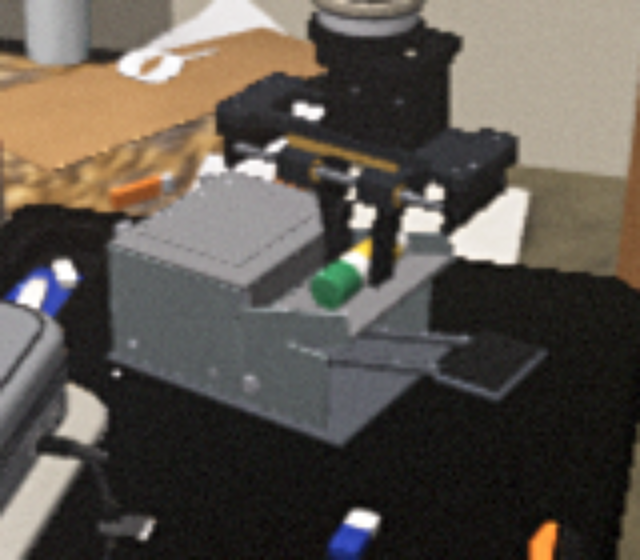

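The stick is just above the tray. I lower the last 3 mm, open part-way, then lift.

```bash
python3 -m jog '[[[0.12,0,0,0,20],[0.12,0,0,0,20],[0.12,0,0,0,30],[0.12,0,0,0,34],[0.12,0,0,0,38],[0.1,0,0,0,42],[0,0,0,0,44],[-0.3,0,0,0,46],[-0.7,0,0,0,46],[-1.2,0,0,0,46],[-1.8,0,0,0,46],[-2.5,0,0,0,46],[-3.2,0,0,0,46],[-3.4,0,0,0,46],[-3.4,0,0,0,46]]]'
python3 - <<'E'
from plant import *
from h import *
s=get_state()
for n in("side","wrist"):
    im=read_camera(n);
    if n=="side":im=cv2.resize(im[90:230,180:340],None,fx=4,fy=4)
    cv2.imwrite(f"pics/{n}5.png",im[:,:,::-1])
E
```

```text
t: 7.53
tcp_pos: [529.7, -221.0, 191.7]
tcp_rot: [84.9, 89.7, -24.0]
force: [0.7, -0.0, 0.5]
grip_width: 46.0
```

View pics/side5.png

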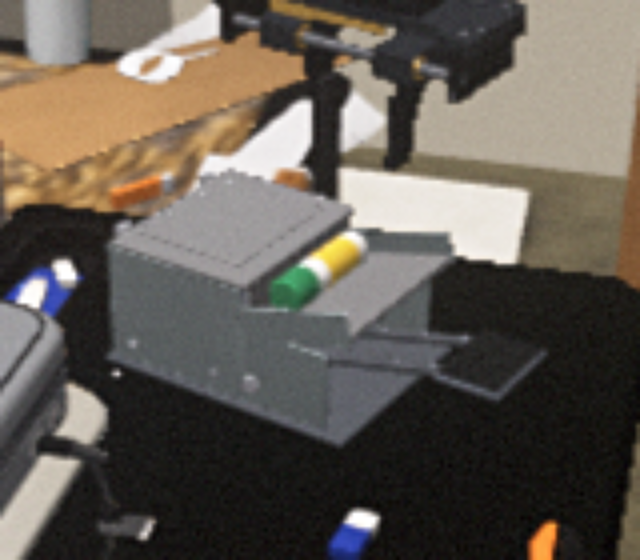

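View pics/wrist5.png

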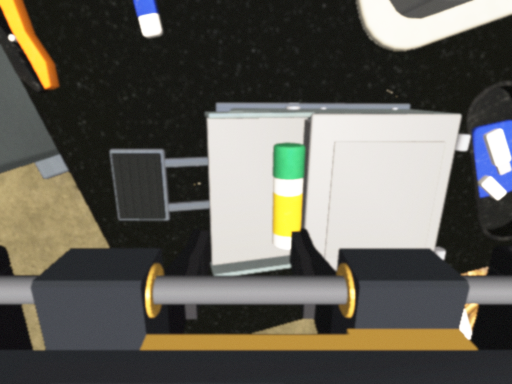

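The stick lies against the lip: in the wrist view at columns 273–305, parallel to the lid edge at about column 308. Next I close the fingers, turn 90° so the gripper body clears the tray, and move over the pedal.

```bash
python3 - <<'E'
from plant import *
from h import *
s=get_state();plan(s,[430.7,-187,120],-18.9+90);print(s['qpos'].round(0))
E
```

```text
tcp [ 528.  -220.6  189. ] toolx [-0. -0. -1.] jaw -18.9 shift [ 2.762 -4.12  -0.011] yaw changes [-90.  90.] spin units [ 15. -15.]
[ 38.  22. -25. 104.  11.  56. -10.]
```

```bash
python3 -m jog '[[[0,-0.2,0,-0.4,0],[0,-0.6,0,-1.3,0],[0,-1.1,0,-2.3,0],[0,-1.5,0,-3.4,0],[0,-1.9,0,-4.5,0],[0,-2.3,0,-5.6,0],[0,-2.7,0,-6.7,0],[0,-3.1,0,-7.8,0],[0,-3.5,0,-8.9,0],[0,-3.8,0,-10,0],[0,-4,0,-11.1,0],[0,-4.1,0,-12.2,0],[0,-4.12,0,-13.2,0],[0.4,-4.12,0,-14.1,0],[0.9,-4.12,0,-14.7,0],[1.5,-4.12,0,-15,0],[2.1,-4.12,0,-15,0],[2.5,-4.12,0,-15,0],[2.7,-4.12,0,-15,0],[2.7,-4.12,0,-15,0]]]'
python3 - <<'E'
from plant import *
from h import *
s=get_state();plan(s,[430.7,-187,76],-18.9+90);print(s['qpos'].round(0))
for n in("side","top"):
    im=read_camera(n);
    im=cv2.resize(im[90:230,180:340] if n=="side" else im[130:290,240:380],None,fx=4,fy=4)
    cv2.imwrite(f"pics/{n}6.png",im[:,:,::-1])
E
```

```text
t: 9.3
tcp_pos: [430.0, -186.8, 120.2]
tcp_rot: [167.4, 89.8, 148.5]
force: [-1.1, -0.2, 1.0]
grip_width: 0.4
tcp [ 430.  -186.8  120.2] toolx [-0.003  0.002 -1.   ] jaw 71.1 shift [1.768 0.002 0.034] yaw changes [ -0. 180.] spin units [  0. -30.]
[ 53.  22. -42. 120.  20.  45.  70.]
```

View pics/side6.png

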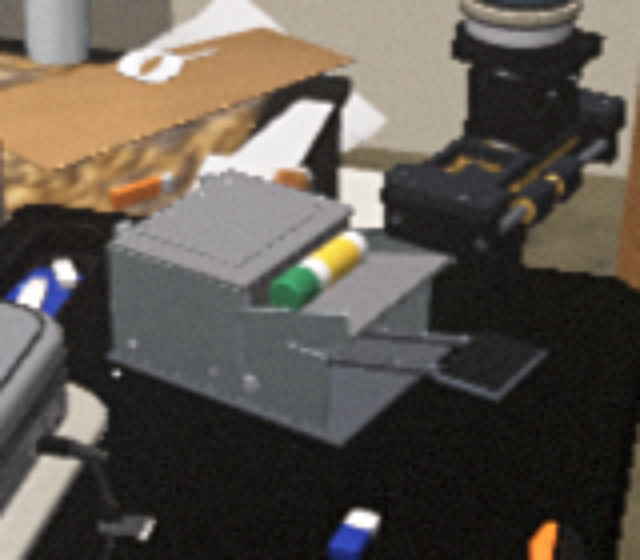

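View pics/top6.png

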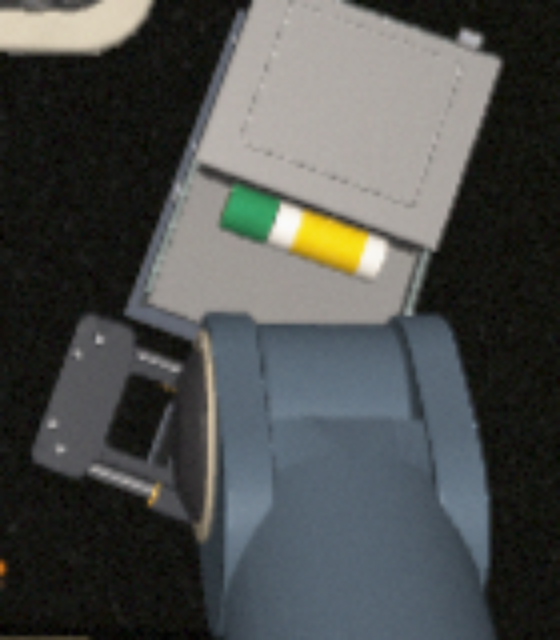

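The fingers are over the tread and the body clears the tray. I press the pedal.

```bash
python3 -m jog '[[[0.4,0,0.03,0,0],[0.9,0,0.03,0,0],[1.3,0,0.03,0,0],[1.6,0,0.03,0,0],[1.8,0,0.03,0,0],[2,0,0.03,0,0],[2.2,0,0.03,0,0],[2.4,0,0.03,0,0],[2.6,0,0.03,0,0],[2.8,0,0.03,0,0],[3,0,0.03,0,0],[3.15,0,0.03,0,0],[3.2,0,0.03,0,0],[3.2,0,0.03,0,0],[3.2,0,0.03,0,0],[3.2,0,0.03,0,0]]]'
python3 - <<'E'
from plant import *
from h import *
s=get_state();plan(s,[430.7,-187,37],-18.9+90);print(s['force'])
for n in("side","top"):
    im=read_camera(n);
    im=cv2.resize(im[90:230,180:340] if n=="side" else im[100:240,240:400],None,fx=4,fy=4)
    cv2.imwrite(f"pics/{n}7.png",im[:,:,::-1])
E
```

```text
t: 10.73
tcp_pos: [429.5, -186.8, 41.1]
tcp_rot: [-167.0, 89.7, 174.1]
force: [-5.8, 2.2, 6.2]
grip_width: 0.7
tcp [ 429.5 -186.8   41.1] toolx [-0.005  0.    -1.   ] jaw 71.1 shift [0.162 0.009 0.049] yaw changes [   0. -180.] spin units [-0. 30.]
[-5.75459757  2.20045941  6.19945533]
```

View pics/side7.png

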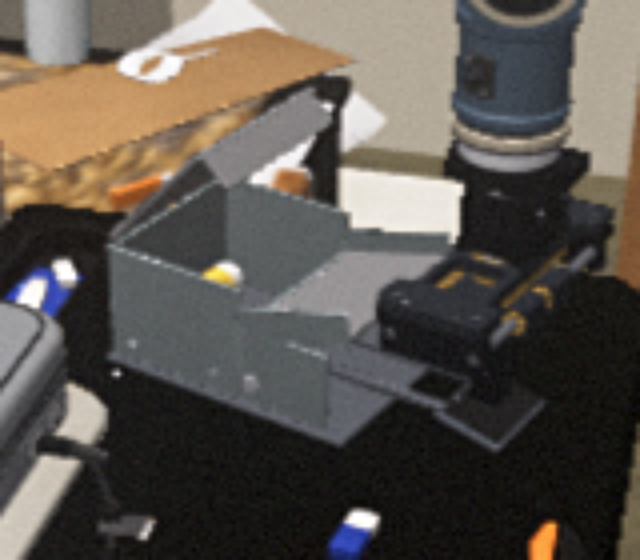

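View pics/top7.png

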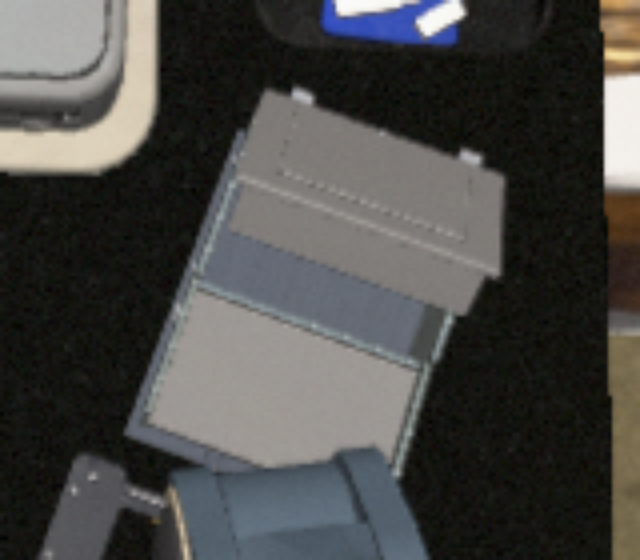

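The stick is in the bin, its white and yellow end at side crop (225,272). The lid is up. I press a little further to let it settle, then check where it lies.

```bash
python3 -m jog '[[[0.1,0,0,0,0],[0.16,0,0,0,0],[0.2,0,0,0,0],[0.2,0,0,0,0],[0.2,0,0,0,0],[0.2,0,0,0,0],[0.2,0,0,0,0],[0.2,0,0,0,0],[0.2,0,0,0,0],[0.2,0,0,0,0],[0.2,0,0,0,0],[0.2,0,0,0,0]]]'
python3 - <<'E'
from plant import *
from h import *
s=get_state();print(s['tcp_pos'],s['force'])
im=read_camera("side");c=cv2.resize(im[140:180,200:270],None,fx=10,fy=10,interpolation=cv2.INTER_CUBIC)
cv2.imwrite(f"pics/side8.png",c[:,:,::-1])
ms=camera_model("side");b=np.radians(-18.9);o=np.array([626.5,-254]);X=np.array([np.cos(b),np.sin(b)]);Y=np.array([-X[1],X[0]])
mk=stick(im,(215,140,260,180));p=cv2.findNonZero(mk).reshape(-1,2);print(len(p),p.min(0),p.max(0))
for z in(19,32,50):
    q=onz(ms,p.mean(0),z)[:2]-o;print(z,q@X,q@Y)
# expected pixels: stick lying along y at various x, bottom end centre y=-45
for x in(-35,0,38):
    print(x,[proj(ms,[*(o+x*X+y*Y),19])[0].round(0) for y in(-45,0,45)])
E
```

```text
t: 11.83
tcp_pos: [429.5, -186.8, 37.6]
tcp_rot: [-146.7, 89.7, -165.6]
force: [-10.3, 4.2, 23.4]
grip_width: 0.7
[ 429.50281654 -186.79520914   37.61968936] [-10.29693514   4.1548902   23.39612794]
21 [231 157] [237 160]
19 47.9372974648047 -45.51270562747037
32 34.304139096195456 -26.557562548675282
50 15.427458278121032 -0.3119798241897869
-35 [array([257., 166.]), array([248., 173.]), array([239., 180.])]
0 [array([247., 163.]), array([238., 169.]), array([229., 176.])]
38 [array([236., 160.]), array([228., 166.]), array([218., 172.])]
```

View pics/side8.png

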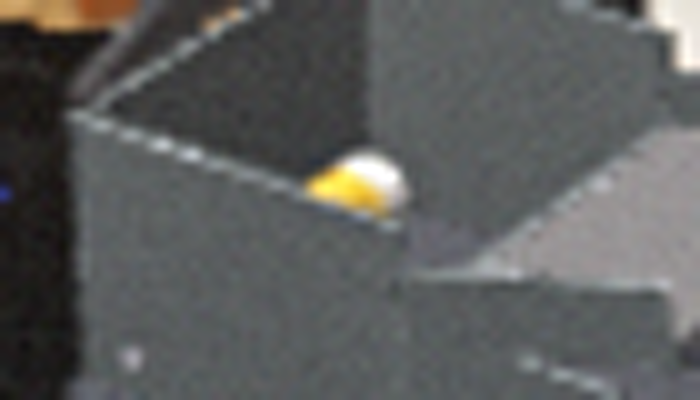

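It lies flat by the back wall: the visible end matches a lying pose at x≈38, y≈-45. The pedal is at its stop. I ease it up at about 20 mm/s.

```bash
python3 -m jog '[[[-0.05,0,0,0,0],[-0.1,0,0,0,0],[-0.17,0,0,0,0],[-0.24,0,0,0,0],[-0.31,0,0,0,0],[-0.38,0,0,0,0],[-0.45,0,0,0,0],[-0.52,0,0,0,0],[-0.59,0,0,0,0],[-0.66,0,0,0,0],[-0.73,0,0,0,0],[-0.8,0,0,0,0],[-0.87,0,0,0,0],[-0.94,0,0,0,0],[-1.01,0,0,0,0],[-1.08,0,0,0,0],[-1.13,0,0,0,0],[-1.15,0,0,0,0]]]'
python3 - <<'E'
from plant import *
from h import *
s=get_state();print(s['tcp_pos'],s['force'])
E
```

```text
t: 13.38
tcp_pos: [432.4, -187.8, 65.7]
tcp_rot: [0.9, 89.9, -18.0]
force: [-1.5, 0.1, 3.1]
grip_width: 0.4
[ 432.40975189 -187.83388283   65.72835912] [-1.51986531  0.10115112  3.13458134]
```

```bash
python3 -m jog '[[[-0.04,0,0,0,0],[-0.08,0,0,0,0],[-0.12,0,0,0,0],[-0.16,0,0,0,0],[-0.2,0,0,0,0],[-0.24,0,0,0,0],[-0.28,0,0,0,0],[-0.32,0,0,0,0],[-0.36,0,0,0,0],[-0.4,0,0,0,0],[-0.44,0,0,0,0],[-0.48,0,0,0,0],[-0.52,0,0,0,0],[-0.58,0,0,0,0],[-0.66,0,0,0,0],[-0.8,0,0,0,0],[-1.1,0,0,0,0],[-1.5,0,0,0,0],[-2.1,0,0,0,0],[-2.6,0,0,0,0]]]'
python3 -m jog '[[[-0.3,0,0,0,0],[-0.8,0,0,0,0],[-1,0,0,0,0],[-1,0,0,0,0],[-1,0,0,0,0]]]'
python3 - <<'E'
from plant import *
from h import *
s=get_state();print(s['tcp_pos'],s['force'])
for n in("side","top"):
    im=read_camera(n);
    if n=="side":im=cv2.resize(im[90:230,180:340],None,fx=4,fy=4)
    cv2.imwrite(f"pics/{n}9.png",im[:,:,::-1])
E
```

```text
t: 15.05
tcp_pos: [431.9, -187.4, 131.8]
tcp_rot: [0.1, 90.0, -18.8]
force: [0.2, 0.2, 0.3]
grip_width: 0.7
t: 15.47
tcp_pos: [431.6, -187.6, 155.4]
tcp_rot: [-33.6, 90.0, -52.6]
force: [-0.0, 0.5, -0.9]
grip_width: 0.6
[ 431.60507941 -187.63094239  155.43534309] [-0.03323295  0.52624281 -0.85744044]
```

View pics/side9.png

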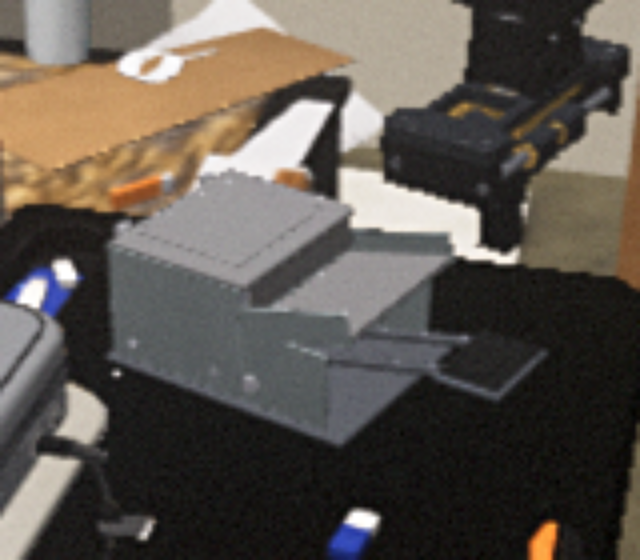

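View pics/top9.png

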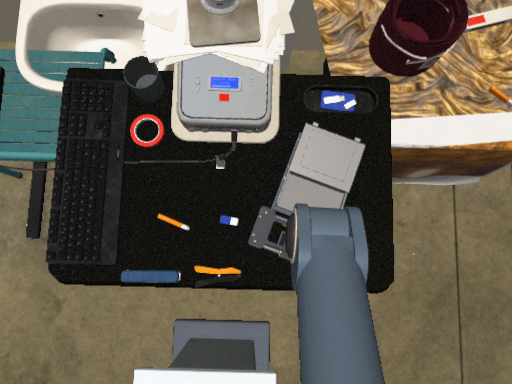

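The lid is shut, the pedal is up, the gripper is clear, and the other things sit at the same pixels as at the start. I hand in.

```bash
python3 -c "
from plant import *
print(job_done())"
```

```text
the job is handed in; nothing more can be done
None
```

I laid the glue stick across the feed tray and let go, and it rolled down against the shut lid. I then pressed the pedal to its stop (about 23 N), so the lid rose and the stick rolled into the bin. I eased the pedal back up at about 20 mm/s and handed the job in at about 15.6 s.

**Last checks:**
- **Lid and pedal:** the last side picture shows the lid fully shut and the pedal up. I did not measure the lid's speed directly; the slow rise of the arm is the only evidence that it came down gently.
- **Stick:** with the lid open, the side picture showed its end where a stick lying flat along the back wall should be. With the lid shut it can no longer be seen, so its final position was not re-checked.
- **Robot:** the gripper is clear of everything, and the force on the tool was under 1 N.
- **Other things on the desk:** they look unmoved by eye in the top picture.

No check failed or disagreed beyond small differences. The top and side views put the pedal's centre up to 9 mm apart, and I used a position between them.

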